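# Load the bench shaker and set its load sleeve

## Task

Stop the shaker by throwing its red start lever fully to the front (off), then load it: stand every blue-capped reagent tub that is on the worktop upright in the blue crate, one to a cell. Then turn the numbered scale sleeve on the grey control box so that the number of tubs you loaded stands at the red index, resting in its click stop, and only then throw the lever fully to the back to start the shaker. Leave the other things alone.

Things in the scene. Friction and masses are not known exactly. Their poses are not given: they have to be found in the camera images.
- tub_1: Square white reagent tub, 61 x 61 mm body 122 mm tall, rounded shoulders, ribbed round bright blue screw cap 53 mm across (fixed on; z 122 to 156 mm; grip the cap), 156 mm tall in all, 0.3 to 0.6 kg (varies), heavy at the bottom, with a flat smooth foot. Origin: centre of the underside, z up, x and y square to the sides.
- tub_2: Square white reagent tub, 61 x 61 mm body 122 mm tall, rounded shoulders, ribbed round dark blue screw cap 53 mm across (fixed on; z 122 to 156 mm; grip the cap), 156 mm tall in all, 0.3 to 0.6 kg (varies), heavy at the bottom, with a flat smooth foot. Origin: centre of the underside, z up, x and y square to the sides. May be absent (None).
- tub_3: Square white reagent tub, 61 x 61 mm body 122 mm tall, rounded shoulders, ribbed round bright blue screw cap 53 mm across (fixed on; z 122 to 156 mm; grip the cap), 156 mm tall in all, 0.3 to 0.6 kg (varies), heavy at the bottom, with a flat smooth foot. Origin: centre of the underside, z up, x and y square to the sides. May be absent (None).
- tub_4: Square white reagent tub, 61 x 61 mm body 122 mm tall, rounded shoulders, ribbed round dark blue screw cap 53 mm across (fixed on; z 122 to 156 mm; grip the cap), 156 mm tall in all, 0.3 to 0.6 kg (varies), heavy at the bottom, with a flat smooth foot. Origin: centre of the underside, z up, x and y square to the sides. May be absent (None).
- cell_1 (a point): Centre of the floor of one cell of the crate; x and y along the crate's walls. The cell is 74 mm square inside, its floor 52 mm above the worktop, its walls rise 75 mm above that floor (top 127 mm above the worktop).
- cell_2 (a point): Centre of the floor of one cell of the crate; x and y along the crate's walls. The cell is 74 mm square inside, its floor 52 mm above the worktop, its walls rise 75 mm above that floor (top 127 mm above the worktop).
- cell_3 (a point): Centre of the floor of one cell of the crate; x and y along the crate's walls. The cell is 74 mm square inside, its floor 52 mm above the worktop, its walls rise 75 mm above that floor (top 127 mm above the worktop).
- cell_4 (a point): Centre of the floor of one cell of the crate; x and y along the crate's walls. The cell is 74 mm square inside, its floor 52 mm above the worktop, its walls rise 75 mm above that floor (top 127 mm above the worktop).
- crate_floor (a point): Centre of the crate's floor, 52 mm above the worktop, where the two inner walls cross. The blue crate has 2 x 2 cells at a pitch of 92 mm (cell centres 46 mm either way in x and y), inner walls 18 mm and outer walls 10 mm thick; it is fixed on the white shaker base, 210 x 210 mm, which does not move.
- sleeve (a joint): Turning angle of the scale sleeve about its upright axis, rad. It grows as the sleeve turns clockwise seen from above. Numbers 0 to 10 on the white disc: number k stands at the red index when the joint reads 0.4 k. A spring click stop at each number pulls the sleeve in from up to about 0.15 rad either side; turning it over a click takes about 0.15 N m; end stops just past 0 and 10.
- sleeve_grip (a point): On the sleeve's axis, 15 mm below its top, at the height to grip. The black ribbed sleeve is 50 mm across and 46 mm tall (top about 95 mm above the worktop), standing on a thin white scale disc 96 mm across that turns with it. x axis turns with the sleeve. A small red index on the front edge of the grey control box (110 x 200 mm, 45 mm tall, fixed) shows the number set.
- start (a joint): Angle of the start lever, rad: 0 leaning towards the front of the control box (off), 1.0 leaning fully to the back (on, as it starts, give or take). Stays where it is left.
- start_tip (a point): Centre of the lever's red ball tip, 26 mm across (moves with the lever, some 60 mm from its pivot, travelling about 58 mm). Light friction.
- control: The grey control box. Origin: centre of its underside; x points from its front (the side with the red index) to its back, the way the lever is thrown to start; z up. Sleeve axis at y = -42 mm, lever at y = +60 mm.
- dropper: Small dropper bottle, 30 mm across, 86 mm tall, blue collar, red teat: a bystander. Origin: centre of the underside.
Not all that is in view belongs to the job. What is shaped like the tub_4 but turquoise is not meant.

How it is judged:
By the outcome, as a careful person would: the job done as asked, in the order asked, and still so for the second after the job is handed in, with the robot touching nothing.
Of tub_2, tub_3, tub_4 only 1 to 3 are there at a start; the rules pass over those that are not, and their reading is None.
At some moment in a run one of tub_1, tub_2, tub_3, tub_4 may be knocked a few centimetres aside while the robot is not near it.
It also fails if it takes over 210 s, if anything falls off the work surface, if the arm or the gripper's body presses on something with over 40 N, if the wrist force passes 120 N, or if a joint passes its speed limit or range.

## Robot

A 6-joint arm with a two-finger parallel gripper is mounted at the origin on the work surface; the furniture and walls round the work are solid. World frame = base frame: x ahead of the robot, y to its left, z up, the work surface at z = 0. Lengths are in m, angles in rad, forces in N, time in s.
With the tool pointing down it reaches from about 0.35 to 0.975 m from the base axis. Payload 7.1 kg.
Tool frame: the origin (TCP) lies midway between the tips of the shut fingers; the grasp point (between the pads) lies 19 mm behind it; z points along the fingers, y is the line along which they close (so a half turn about z gives the same grasp; the last joint's range is limited). The gripper opens to 88 mm and grips with 3 to 60 N. Pads are 20 mm wide; open, the fingers measure 115 mm over their backs; the gripper's body (75 mm by 178 mm) begins 61 mm behind the grasp point.
Start: joints at [1.207, 0.423, 1.63, -0, 1.089, -0.019], TCP at [0.211, 0.588, 0.223] pointing down, gripper open.
Joint ranges: [-3, 3], [-0.9, 2.11], [0.09, 2.58], [-1.31, 4.45], [0.11, 2.69], [-2.54, 2.54]. Speed limits (rad/s): [2.39, 2.39, 3.01, 3.14, 3.14, 3.14].

## Interface

Orientations are given as a unit quaternion [w, x, y, z].
In Python, from station import move_pose, movel, movej, command_gripper, wait, inverse_kinematics, read_camera, camera_info, MotionError, job_done, get_time, get_joint_pos, get_qvel, get_effort, get_tcp_pos, get_ee_rot, get_ft_force, get_ft_torque, get_grip_width, get_finger_force gives the robot as it stands. Calls block until the motion is done:
- move_pose(position, orientation): joint-space move of the TCP to a pose.
- movel(position, frame=None, v=0.15, until_force=None): straight line of the TCP; frame=None keeps the orientation; v is the mean speed in m/s. With until_force (N) it stops when the force on the tool has changed by that much, and returns True; else False.
- movej(angles): joint-space move.
- command_gripper(opening): opening from 0.0 (shut) to 1.0 (fully open); the grip force is fixed at half the most; returns when the fingers have stopped.
- wait(seconds).
- inverse_kinematics(position, orientation): joint angles nearest the present ones, or None.
- read_camera(name): name is "scene" or "top" or "wrist"; returns the picture (400x640x3 uint8, red, green, blue); there is no depth.
- camera_info(name): a dict with "intrinsics" (3x3 intrinsics, pixels), "T" (4x4, takes a point from camera to world coordinates); the wrist camera has in their place "tool_from_camera" (4x4, takes a point from camera to tool coordinates, whose origin is the TCP and whose axes are the flange's). Camera axes: x right, y up, looking along -z (the intrinsics and any distortion apply to the point x, -y, -z); pixel columns grow to the right and rows downward; lengths in m; the calibration is good to about 2 mm. The wrist camera is an equidistant fisheye: a pixel r from the principal point sees the ray r / f radians off the axis. A picture is of the moment at which its call begins: read the wrist's pose just before it. camera_info takes no time and is no camera call.
A pose or a line that the arm cannot do raises MotionError and nothing moves.
- job_done(): hands the job in; it is judged then, once.
Readings, each from a call of its own:
- get_time(): time.
- get_joint_pos(): joint angles.
- get_qvel(): joint speeds.
- get_effort(): joint torques, N m.
- get_tcp_pos(): TCP position.
- get_ee_rot(): TCP orientation.
- get_ft_force(): force on the tool from outside, world axes, zero at the start.
- get_ft_torque(): the same for the moment, N m.
- get_grip_width(): opening from 0.0 (shut) to 1.0 (fully open).
- get_finger_force(): force on a finger pad.
Only numpy, scipy, OpenCV 4.12 (cv2) and the standard library are available. Lean on these libraries where they do the work, as an engineer would, in place of code of your own. Each camera call takes 0.05 s, during which the arm holds its last target. There are 200 camera calls.

## Working session

There is one attempt and no reset: what is moved stays moved. The work goes in short steps, each a Python script; the robot and the scene stay as the last script left them, time stands still between calls to the robot, and variables do not carry over. Pictures are saved under pics/ and viewed, at most 14 in all, crops included, and the job is handed in when it is done.

```bash
ls; mkdir -p pics; python3 - <<'E'
from station import *
import cv2,numpy as np
for n in ["scene","top","wrist"]:
    im=read_camera(n); cv2.imwrite(f"pics/{n}0.png",im[:,:,::-1])
    i=camera_info(n); print(n,{k:np.round(v,4).tolist() if not isinstance(v,str) else v for k,v in i.items()})
print(get_time(),get_ee_rot())
E
```

```text
pics
scene {'intrinsics': [[458.6244, 0.0, 323.3907], [0.0, 458.6244, 194.038], [0.0, 0.0, 1.0]], 'T': [[-0.7981, 0.2815, -0.5327, -0.0783], [-0.6024, -0.3922, 0.6952, 0.9532], [-0.0133, 0.8757, 0.4826, 0.6586], [0.0, 0.0, 0.0, 1.0]]}
top {'intrinsics': [[413.6333, 0.0, 316.1886], [0.0, 413.6333, 208.2303], [0.0, 0.0, 1.0]], 'T': [[0.0217, 0.9914, -0.129, 0.3962], [-0.9997, 0.0205, -0.0108, 0.1112], [-0.0081, 0.1292, 0.9916, 1.283], [0.0, 0.0, 0.0, 1.0]]}
wrist {'intrinsics': [[309.7069, 0.0, 317.0995], [0.0, 309.7069, 202.3917], [0.0, 0.0, 1.0]], 'tool_from_camera': [[-0.0001, 0.956, 0.2935, 0.0803], [1.0, -0.0001, 0.0006, -0.0004], [0.0006, 0.2935, -0.956, -0.1619], [0.0, 0.0, 0.0, 1.0]]}
0.15 [-1.13377673e-04  1.71558927e-01  9.85173693e-01 -5.61883528e-04]
```

View pics/top0.png

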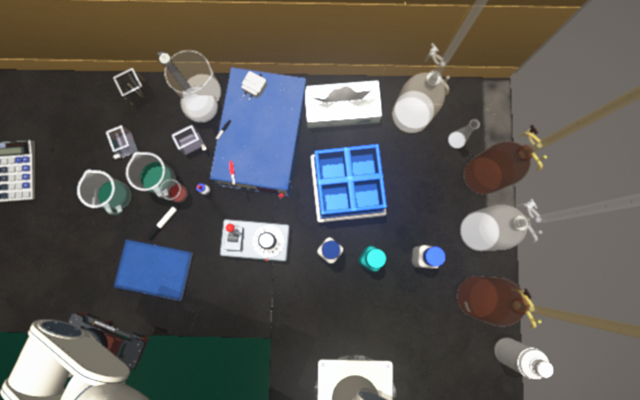

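View pics/scene0.png

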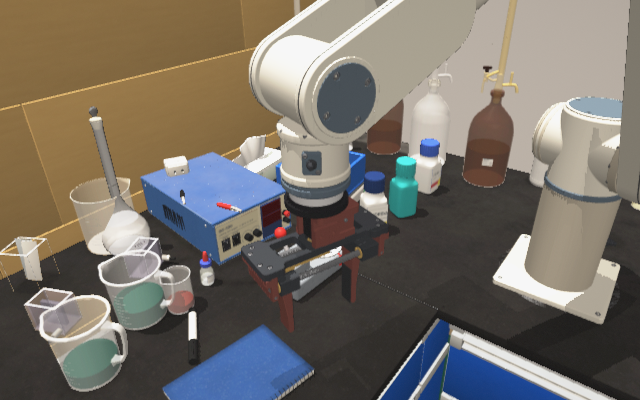

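```bash
cat > h.py <<'E'
from station import *
import cv2, numpy as np
from scipy.spatial.transform import Rotation as R
def down(a):
    "tool down, closing line (tool y) at angle a from world y; tool x = world -x turned by a"
    q=(R.from_euler('z',a)*R.from_quat([0,1,0,0])).as_quat(); return [q[3],q[0],q[1],q[2]]
def wTc(name):
    i=camera_info(name)
    if name!="wrist": return i["T"]
    T=np.eye(4); w,x,y,z=get_ee_rot(); T[:3,:3]=R.from_quat([x,y,z,w]).as_matrix(); T[:3,3]=get_tcp_pos()
    return T@i["tool_from_camera"]
def snap(name,file=None):
    T=np.array(wTc(name)); im=read_camera(name)
    if file: cv2.imwrite("pics/"+file,im[:,:,::-1]); np.save("pics/"+file+".npy",T)
    return im,T
def ray(name,T,u,v):
    K=np.array(camera_info(name)["intrinsics"]); a=(u-K[0,2])/K[0,0]; b=(v-K[1,2])/K[1,1]
    if name=="wrist":
        r=np.hypot(a,b); s=np.sin(r)/max(r,1e-9); d=np.array([a*s,-b*s,-np.cos(r)])
    else: d=np.array([a,-b,-1.])
    d=T[:3,:3]@d; return T[:3,3],d/np.linalg.norm(d)
def onz(name,T,u,v,z):
    o,d=ray(name,T,u,v); return o+d*(z-o[2])/d[2]
def cross(r1,r2):
    A=np.stack([r1[1],-r2[1]],1); t=np.linalg.lstsq(A,r2[0]-r1[0],rcond=None)[0]
    p,q=r1[0]+t[0]*r1[1],r2[0]+t[1]*r2[1]; return (p+q)/2,np.linalg.norm(p-q)
def blobs(im,h0,h1,smin=120,vmin=60,amin=30,vmax=255):
    hsv=cv2.cvtColor(im,cv2.COLOR_RGB2HSV); m=cv2.inRange(hsv,(h0,smin,vmin),(h1,255,vmax))
    n,l,s,c=cv2.connectedComponentsWithStats(m); return [(c[i].round(1).tolist(),s[i].tolist()) for i in range(1,n) if s[i,4]>=amin]
E
python3 - <<'E'
from h import *
move_pose([0.42,0.12,0.45],down(0))
im,T=snap("wrist","w1.png"); im2,_=snap("top","t1.png"); snap("scene","s1.png")
print(get_time())
im,T=cv2.imread("pics/top0.png")[:,:,::-1].copy(),np.array(camera_info("top")["T"])
for n,u,v,z in [("dark",330,248,.156),("turq",374,260,.156),("bright",434,257,.156),("crateFL",317,221,0),("crateTL",313,155,.127),("crateTR",378,147,.127),("boxL",221,255,.045),("boxR",288,261,.045),("boxTR",289,223,.045),("boxTL",224,220,.045),("ball",230,228,.1),("sleeve",267,240,.095)]:
    print(n,onz("top",T,u,v,z).round(3))
E
```

```text
2.3167
dark [0.435 0.084 0.156]
turq [ 0.405 -0.036  0.156]
bright [ 0.417 -0.197  0.156]
crateFL [0.523 0.122 0.   ]
crateTL [0.7   0.136 0.127]
crateTR [ 0.727 -0.05   0.127]
boxL [0.411 0.405 0.045]
boxR [0.397 0.205 0.045]
boxTR [0.511 0.205 0.045]
boxTL [0.516 0.402 0.045]
ball [0.488 0.37  0.1  ]
sleeve [0.456 0.263 0.095]
```

View pics/w1.png

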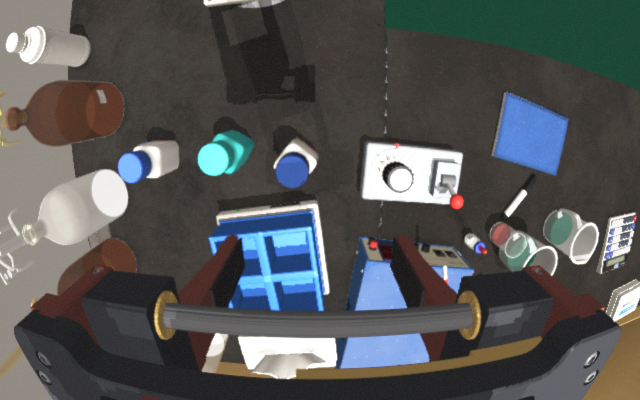

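View pics/t1.png

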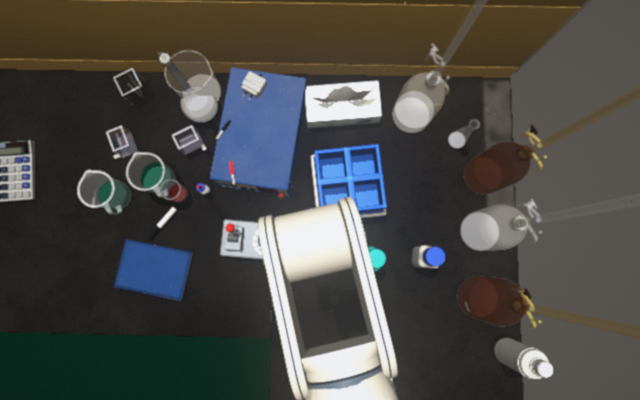

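```bash
python3 - <<'E'
from h import *
ims={}
for n,f in [("top","t1.png"),("wrist","w1.png"),("scene","s1.png")]:
    ims[n]=(cv2.imread("pics/"+f)[:,:,::-1].copy(),np.load("pics/"+f+".npy"))
    im=ims[n][0]; print(n,"red",blobs(im,0,5,170,120,15)+blobs(im,175,180,170,120,15))
    print("  blue",blobs(im,105,125,150,40,150))
T=ims["top"][1]; Tw=ims["wrist"][1]
print("instr",onz("top",T,215,188,.13),onz("top",T,287,193,.13),onz("wrist",Tw,365,240,.13),onz("wrist",Tw,470,270,.13))
print("wrist box",[onz("wrist",Tw,u,v,.045)[:2].round(3).tolist() for u,v in [(370,142),(463,153),(457,205),(361,196)]])
E
```

```text
top red [([229.6, 227.4], [227, 224, 6, 8, 37]), ([231.0, 167.3], [230, 162, 4, 12, 23])]
  blue [([352.3, 175.9], [314, 144, 73, 67, 3368]), ([152.3, 269.3], [115, 240, 76, 59, 3209]), ([434.6, 255.9], [424, 246, 22, 20, 320])]
wrist red [([455.8, 201.0], [450, 195, 14, 14, 102]), ([372.9, 244.1], [370, 241, 7, 7, 41])]
  blue [([530.6, 135.5], [496, 97, 70, 76, 2321]), ([142.0, 163.3], [126, 152, 24, 31, 270]), ([291.9, 170.8], [276, 154, 32, 34, 834]), ([271.1, 264.1], [209, 211, 115, 100, 4285]), ([287.6, 257.0], [263, 231, 50, 44, 1325])]
scene red [([222.9, 206.1], [217, 203, 13, 6, 33]), ([286.0, 213.2], [284, 211, 5, 5, 21]), ([280.1, 233.5], [274, 227, 12, 12, 85]), ([203.7, 256.3], [202, 252, 5, 9, 32]), ([373.3, 225.9], [367, 225, 14, 3, 18])]
  blue [([428.7, 149.4], [420, 140, 19, 16, 185]), ([323.4, 174.5], [276, 144, 108, 63, 3850]), ([418.3, 363.8], [381, 319, 68, 81, 1766]), ([486.9, 380.7], [443, 346, 123, 54, 3376]), ([433.1, 385.3], [418, 359, 27, 41, 439])]
instr [0.59804221 0.41186719 0.13      ] [0.58784469 0.20723842 0.13      ] [0.55428201 0.20165064 0.13      ] [0.62459739 0.41764184 0.13      ]
wrist box [[0.396, 0.217], [0.41, 0.409], [0.518, 0.408], [0.5, 0.204]]
```

View pics/s1.png

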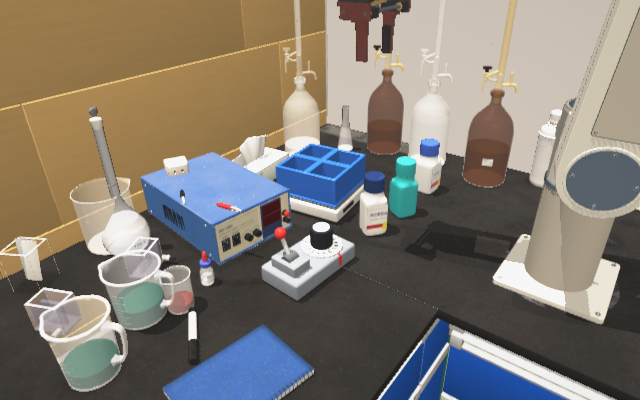

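```bash
python3 - <<'E'
from h import *
Ts={n:np.load(f"pics/{f}.npy") for n,f in [("top","t1.png"),("wrist","w1.png"),("scene","s1.png")]}
r=lambda n,u,v: ray(n,Ts[n],u,v)
def tri(d):
    k=list(d)
    for i in range(len(k)):
        for j in range(i): p,e=cross(r(k[i],*d[k[i]]),r(k[j],*d[k[j]])); print("  ",k[i],k[j],p.round(4),e.round(4))
print("ball");tri(dict(top=(230,228.5),wrist=(456.8,201.5),scene=(280.5,232.5)))
print("sleeve top");tri(dict(top=(267,239),wrist=(399,180),scene=(322,227)))
print("dark cap top");tri(dict(top=(330,248),wrist=(291.5,174),scene=(374,176)))
print("bright cap top");tri(dict(top=(435.5,256),wrist=(131,167),scene=(429,142)))
Tt=Ts["top"]
print("crate rim z=.127",[onz("top",Tt,u,v,.127)[:2].round(3).tolist() for u,v in [(316,150),(379,145),(385,211),(319,213)]])
E
python3 -c "
import cv2;a=cv2.imread('pics/top0.png')[130:290,200:460];cv2.imwrite('pics/c1.png',cv2.resize(a,None,fx=3,fy=3,interpolation=cv2.INTER_CUBIC))"
```

```text
ball
   wrist top [0.4844 0.363  0.1313] 0.0012
   scene top [0.4855 0.3662 0.1216] 0.0023
   scene wrist [0.4871 0.367  0.122 ] 0.0012
sleeve top
   wrist top [0.4589 0.2649 0.0864] 0.0009
   scene top [0.4577 0.263  0.0922] 0.0029
   scene wrist [0.4566 0.2632 0.0927] 0.0013
dark cap top
   wrist top [0.4342 0.0826 0.1589] 0.0025
   scene top [0.4336 0.083  0.1547] 0.0028
   scene wrist [0.4342 0.0806 0.1537] 0.0015
bright cap top
   wrist top [ 0.4192 -0.2054  0.1425] 0.001
   scene top [ 0.4209 -0.2021  0.151 ] 0.0031
   scene wrist [ 0.4184 -0.1969  0.1535] 0.0036
crate rim z=.127 [[0.715, 0.128], [0.733, -0.053], [0.543, -0.07], [0.533, 0.116]]
```

View pics/c1.png

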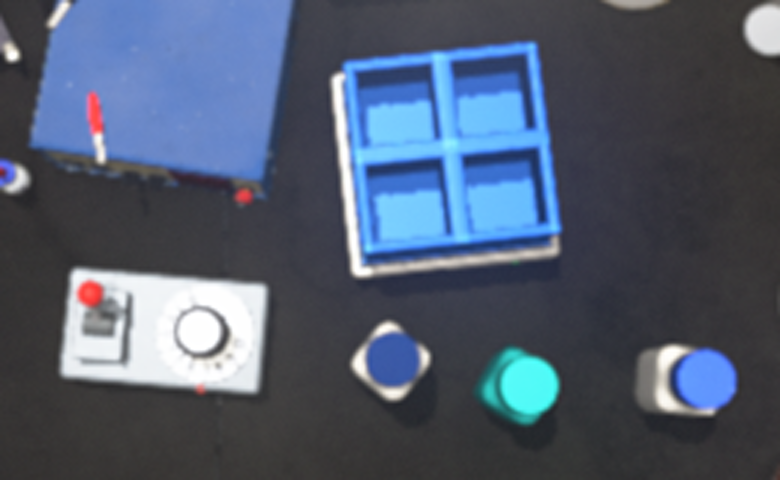

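```bash
cat >> h.py <<'E'
def rect(pts,z,T):
    P=np.array([onz("top",T,200+u/3,130+v/3,z)[:2] for u,v in pts]) # TL TR BR BL of the top picture
    y=(P[0]-P[1]+P[3]-P[2])/2; x=(P[0]-P[3]+P[1]-P[2])/2
    return P.mean(0).round(4), round(np.arctan2(-y[0],y[1]),3), round(np.arctan2(x[1],x[0]),3), np.linalg.norm(x).round(3),np.linalg.norm(y).round(3)
E
python3 - <<'E'
from h import *
T=np.array(camera_info("top")["T"])
print("crate",rect([(346,65),(537,43),(560,236),(363,255)],.127,T))
b=rect([(72,270),(268,285),(262,393),(62,378)],.045,T); print("box",b)
print("dark",rect([(352,362),(390,322),(430,362),(392,400)],.105,T))
yaw=-0.06 if abs(b[1]+.06)<.05 else b[1]
f=np.array([np.cos(yaw),np.sin(yaw),0]); ball=np.array([.486,.3665,.122]); q=down(yaw)
g=ball-[0,0,.018]
move_pose(g+[0,0,.10],q); movel(g,q,v=.08,until_force=8); print(get_tcp_pos(),get_ft_force())
command_gripper(0); print("w",get_grip_width()*.088,get_finger_force())
movel(g-.029*f+[0,0,.0075],q,v=.06); print(movel(g-.060*f,q,v=.06,until_force=20),get_tcp_pos(),get_ft_force())
command_gripper(1); movel(get_tcp_pos()+np.array([0,0,.13]),q)
snap("wrist","w2.png"); im,_=snap("scene","s2.png"); print(blobs(im,0,5,170,120,15),get_time())
E
```

```text
crate (array([0.6306, 0.0282]), np.float64(0.127), np.float64(0.113), np.float64(0.185), np.float64(0.185))
box (array([0.4564, 0.3048]), np.float64(-0.054), np.float64(-0.033), np.float64(0.108), np.float64(0.199))
dark (array([0.4296, 0.0814]), np.float64(0.816), np.float64(0.82), np.float64(0.053), np.float64(0.051))
[0.48635595 0.36676726 0.10458519] [-0.1042859  -0.20652     0.21121337]
w 0.024109914366354616 29.999990165233612
False [0.42534554 0.37023431 0.10368489] [ 2.29065827  1.32046285 -5.22450031]
[([222.9, 206.3], [217, 204, 12, 5, 26]), ([286.0, 213.2], [284, 211, 5, 5, 20]), ([297.4, 241.7], [292, 236, 12, 12, 99]), ([203.7, 256.6], [202, 253, 5, 8, 30])] 9.5833
```

```bash
python3 - <<'E'
from h import *
T=np.load("pics/s2.png.npy"); print("ball",onz("scene",T,297.8,241.2,.122))
out=[]
for n,p,lo,hi in [("dark",(.434,.082),105,125),("bright",(.419,-.199),105,125)]:
    move_pose([p[0]-.03,p[1],.30],down(0)); im,T=snap("wrist",n+".png")
    for c,s in blobs(im,lo,hi,130,40,300): print(n,c,s,onz("wrist",T,*c,.15).round(4))
    out.append(im[50:350,120:520])
cv2.imwrite("pics/c2.png",np.hstack(out)[:,:,::-1])
E
```

```text
ball [0.4361112  0.37027065 0.122     ]
dark [584.1, 153.1] [549, 104, 72, 94, 4379] [0.3498 0.4428 0.15  ]
dark [109.6, 193.7] [81, 177, 42, 43, 660] [ 0.4083 -0.1741  0.15  ]
dark [316.7, 210.9] [293, 185, 48, 52, 1938] [0.429  0.0814 0.15  ]
dark [289.7, 282.0] [228, 253, 115, 58, 4254] [0.5173 0.0496 0.15  ]
dark [282.3, 357.3] [218, 334, 126, 46, 3117] [0.6448 0.0335 0.15  ]
dark [383.6, 349.3] [367, 336, 33, 30, 549] [0.6317 0.1737 0.15  ]
bright [634.3, 170.4] [624, 131, 16, 67, 579] [0.35   0.3142 0.15  ]
bright [314.7, 200.1] [289, 185, 51, 54, 457] [ 0.4019 -0.2013  0.15  ]
bright [529.2, 219.0] [509, 198, 41, 44, 1279] [0.4266 0.0731 0.15  ]
bright [471.4, 269.3] [434, 255, 79, 38, 1210] [ 0.4927 -0.0039  0.15  ]
bright [401.0, 348.6] [395, 335, 14, 30, 334] [ 0.6177 -0.0816  0.15  ]
```

View pics/c2.png

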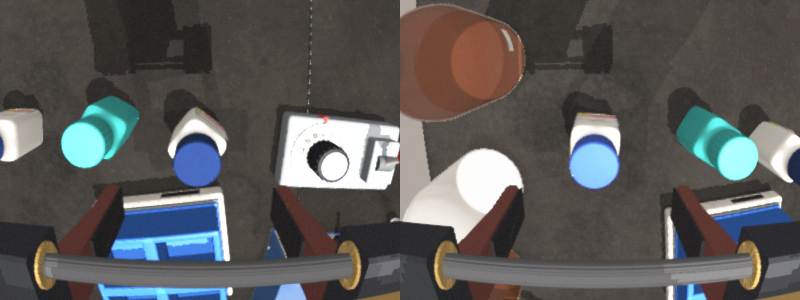

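```bash
python3 - <<'E'
from h import *
im,Tt=snap("top","t3.png"); print("red top",blobs(im,0,5,150,120,15)); print("blue",[b for b in blobs(im,105,125,100,40,150)])
T=np.load("pics/bright.png.npy"); im=cv2.imread("pics/bright.png")[:,:,::-1].copy()
for c,s in blobs(im,105,125,80,60,800): print("bright",c,s,onz("wrist",T,*c,.15).round(4))
P=[onz("wrist",T,u,v,0)[:2] for u,v in [(297,162),(338,167)]]; print("bright front edge",P,np.linalg.norm(P[1]-P[0]),np.arctan2(-(P[1]-P[0])[0],(P[1]-P[0])[1]))
# tight contour crops for yaw
a=im[140:240,260:370]; b=cv2.imread("pics/dark.png")[140:240,260:370,::-1]
cv2.imwrite("pics/c3.png",cv2.resize(np.hstack([b,a])[:,:,::-1],None,fx=3.5,fy=3.5,interpolation=cv2.INTER_CUBIC))
E
```

```text
red top [([227.7, 245.6], [224, 242, 8, 8, 49])]
blue [([260.1, 132.2], [210, 68, 96, 128, 8245]), ([350.1, 180.0], [313, 143, 75, 75, 4546]), ([152.5, 269.4], [114, 239, 78, 62, 3459]), ([330.7, 249.2], [322, 241, 18, 18, 243])]
bright [528.8, 218.9] [508, 198, 42, 44, 1387] [0.4264 0.0724 0.15  ]
bright [471.6, 269.5] [433, 255, 81, 39, 1314] [ 0.493  -0.0035  0.15  ]
bright front edge [array([ 0.38665231, -0.22916394]), array([ 0.39430945, -0.16715139])] 0.062483501237122104 -0.12285533446551945
```

View pics/c3.png

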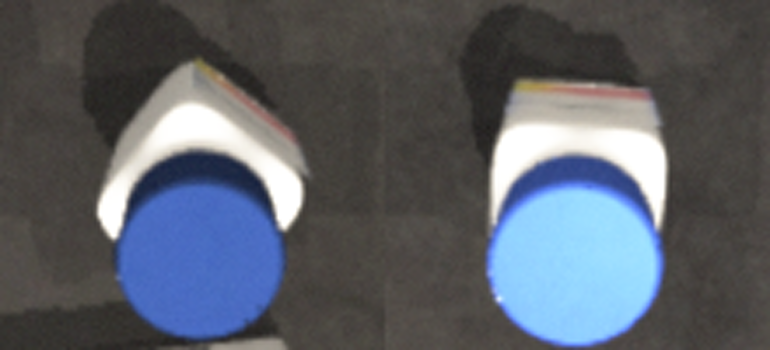

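```bash
python3 - <<'E'
from h import *
T=np.load("pics/dark.png.npy")
P=[onz("wrist",T,u,v,0)[:2] for u,v in [(315.1,157.7),(347.1,189.1)]]; d=P[1]-P[0]; print("dark edge",P,np.linalg.norm(d),np.arctan2(-d[0],d[1]),"cap",onz("wrist",T,317.1,214.3,.156))
print("bright cap",onz("wrist",np.load("pics/bright.png.npy"),314.3,215.7,.156))
f=np.array([np.cos(-.05),np.sin(-.05),0]); q=down(-.05); b=np.array([.436,.370,.112])
command_gripper(0)
move_pose(b+.05*f+[0,0,.1],q); print(movel(b+.05*f,q,v=.1,until_force=8),get_tcp_pos())
print(movel(b-.02*f,q,v=.04,until_force=12),get_tcp_pos(),get_ft_force())
movel(get_tcp_pos()+.02*f,q); movel(get_tcp_pos()+[0,0,.15],q); command_gripper(1)
move_pose([.39,-.2,.30],down(0)); im,_=snap("top"); print("red",blobs(im,0,5,150,120,15),get_time())
E
```

```text
dark edge [array([0.39525291, 0.07875698]), array([0.44404734, 0.12811101])] 0.06940256479928869 -0.779696744001421 cap [0.43070206 0.08183511 0.156     ]
bright cap [ 0.41717344 -0.20171565  0.156     ]
False [0.48638207 0.3678257  0.11268748]
True [0.45615215 0.36945594 0.11223052] [ 3.99632096 -0.22345629 -0.72435714]
red [([227.7, 246.5], [224, 243, 8, 8, 48])] 22.4083
```

```bash
python3 - <<'E'
from h import *
f=np.array([np.cos(-.05),np.sin(-.05),0]); q=down(-.05); b=np.array([.436,.370,.112])
command_gripper(0)
move_pose(b+.045*f+[0,0,.1],q); movel(b+.045*f,q,v=.1,until_force=8)
print(movel(b-.02*f,q,v=.03,until_force=25),get_tcp_pos(),get_ft_force())
movel(get_tcp_pos()+.02*f,q); movel(get_tcp_pos()+[0,0,.15],q); command_gripper(1)
move_pose([.39,-.2,.30],down(0)); im,_=snap("top"); print("red",blobs(im,0,5,150,120,15),get_time())
im,_=snap("scene"); print(blobs(im,0,5,170,120,15))
E
```

```text
True [0.45615705 0.36945771 0.11228911] [ 4.98319972 -1.11774358 -0.4469445 ]
red [([227.8, 246.6], [224, 243, 8, 8, 48])] 33.0417
[([222.8, 206.0], [217, 203, 13, 6, 32]), ([286.0, 213.2], [284, 211, 5, 5, 21]), ([298.3, 243.0], [293, 237, 12, 12, 88]), ([203.7, 256.3], [202, 252, 5, 9, 32])]
```

```bash
python3 - <<'E'
from h import *
move_pose([.67,.03,.36],down(0.12)); im,T=snap("wrist","cr.png"); print(get_time())
cv2.imwrite("pics/c4.png",cv2.resize(im[20:320,120:520,::-1],None,fx=2,fy=2))
E
```

```text
34.5167
```

View pics/c4.png

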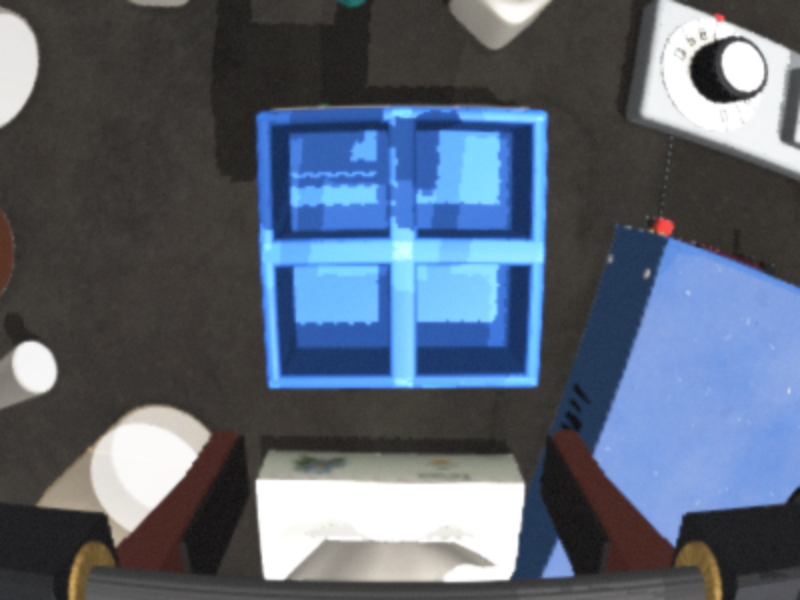

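```bash
cat >> h.py <<'E'
def pick(p,a):
    q=down(a); p=np.array([p[0],p[1],.121])
    move_pose(p+[0,0,.12],q); movel(p,q,v=.12,until_force=10); command_gripper(0)
    print("grip",get_grip_width()*.088,get_finger_force())
    movel(p+[0,0,.13],q,v=.12); print("held",get_grip_width()*.088,get_ft_force())
def place(p,a):
    q=down(a); p=np.array([p[0],p[1],.173])
    move_pose(p+[0,0,.10],q); movel(p+[0,0,.07],q,v=.1)
    r=movel(p-[0,0,.004],q,v=.05,until_force=6); print("down",r,get_tcp_pos(),get_ft_force())
E
python3 - <<'E'
from h import *
T=np.load("pics/cr.png.npy")
P=np.array([onz("wrist",T,120+x/2,20+y/2,.127)[:2] for x,y in [(257,112),(548,112),(539,386),(268,387)]])
c=onz("wrist",T,120+403/2,20+251/2,.127)[:2]
y=(P[1]-P[0]+P[2]-P[3])/2; x=(P[3]-P[0]+P[2]-P[1])/2
print(P.round(4).tolist(),"centre",P.mean(0),"cross",c,np.linalg.norm(x),np.linalg.norm(y),np.arctan2(-y[0],y[1]),np.arctan2(x[1],x[0]))
im,_=snap("top"); print([onz("top",_,*b[0],.15)[:2].round(4).tolist()+[b[0]] for b in blobs(im,105,125,80,40,150) if b[1][4]<500])
pick((.4185,-.201),0.)
E
```

```text
[[0.5537, -0.0733], [0.5311, 0.1101], [0.713, 0.1334], [0.7358, -0.0509]] centre [0.633377   0.02984545] cross [0.63365455 0.02950358] 0.18342878220308867 0.18526666113462323 0.12273437999504778 0.12496316262191318
[[0.4315, 0.0821, [330.5, 249.3]]]
grip 0.053973134676368176 29.99625653028488
held 0.05360654975593028 [-0.95156145 -0.40937632 -4.70873236]
```

```bash
cat >> h.py <<'E'
C=np.array([.632,.029]); CY=.122
def cell(i,j): return C+R.from_euler('z',CY).as_matrix()[:2,:2]@np.array([i*.046,j*.046])
E
python3 - <<'E'
from h import *
place(cell(-1,-1),.24)
print(cell(-1,-1),get_ft_torque())
E
```

```text
down True [ 0.59179605 -0.02264464  0.17298   ] [-1.40815423 -0.99040185  5.24272906]
[ 0.59194    -0.02225618] [-0.17235488  0.06337951 -0.06700577]
```

Seated at the floor height as expected (TCP 0.173). Release, then re-look at the dark tub.

```bash
python3 - <<'E'
from h import *
command_gripper(.8); movel(get_tcp_pos()+[0,0,.13],down(.24),v=.15); command_gripper(1)
move_pose([.39,.082,.30],down(0)); im,T=snap("wrist","dark2.png"); print(get_time())
for b in blobs(im,105,125,130,40,300): print(b,onz("wrist",T,*b[0],.15).round(4))
cv2.imwrite("pics/c5.png",im[40:360,60:580,::-1])
E
```

```text
44.6
([583.3, 159.3], [548, 111, 72, 93, 4331]) [0.3454 0.443  0.15  ]
([317.1, 221.3], [294, 195, 47, 53, 1894]) [0.4283 0.0814 0.15  ]
([286.9, 279.7], [230, 260, 110, 43, 3026]) [0.502  0.0459 0.15  ]
([307.0, 304.9], [266, 295, 76, 16, 659]) [0.5386 0.069  0.15  ]
([277.8, 357.1], [210, 335, 132, 45, 2617]) [0.6333 0.0266 0.15  ]
([384.3, 349.7], [368, 336, 33, 30, 593]) [0.6209 0.1748 0.15  ]
```

View pics/c5.png

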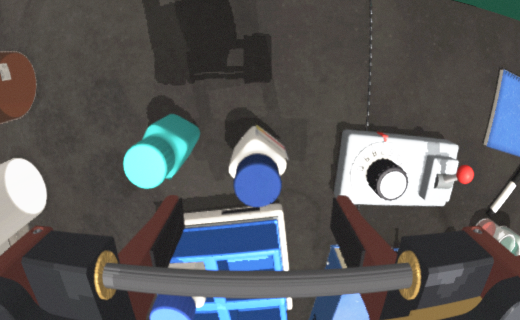

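```bash
python3 - <<'E'
from h import *
pick((.4318,.082),.35)
place(cell(1,1),.35+.12-.79); print(cell(1,1),get_time())
E
```

```text
grip 0.05190484093414448 30.00011444091797
held 0.05181744461870467 [-0.2268706  -1.01034141 -3.81176957]
down True [0.67195179 0.08061305 0.17286929] [0.34622523 1.56837317 4.79559462]
[0.67206    0.08025618] 50.7583
```

```bash
python3 - <<'E'
from h import *
command_gripper(.8); movel(get_tcp_pos()+[0,0,.13],down(-.32),v=.15); command_gripper(1)
move_pose([.42,.263,.20],down(-.05)); im,T=snap("wrist","dial.png"); im2,_=snap("top","t5.png"); print(get_time())
for b in blobs(im,0,5,150,120,8)+blobs(im,175,180,150,120,8): print(b)
a=cv2.resize(im[100:300,190:440],None,fx=2.4,fy=2.4,interpolation=cv2.INTER_CUBIC)
b=cv2.resize(im2[130:290,300:460],(200,200)); b=cv2.copyMakeBorder(b,0,a.shape[0]-200,0,0,cv2.BORDER_CONSTANT)
cv2.imwrite("pics/c6.png",np.hstack([a,b])[:,:,::-1])
E
```

```text
54.1167
([321.9, 163.6], [319, 162, 7, 4, 27])
([439.6, 215.2], [426, 202, 28, 29, 581])
```

View pics/c6.png

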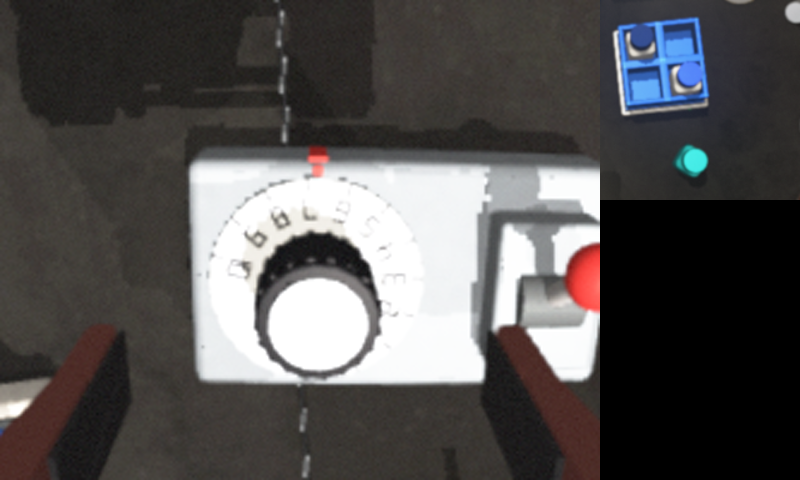

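```bash
cat >> h.py <<'E'
def wpix(T,P):
    "world points -> wrist pixels"
    K=np.array(camera_info("wrist")["intrinsics"]); c=(np.asarray(P)-T[:3,3])@T[:3,:3]
    rho=np.hypot(c[...,0],c[...,1]); s=np.arctan2(rho,-c[...,2])/np.maximum(rho,1e-9)
    return (K[0,2]+K[0,0]*c[...,0]*s).astype('f4'),(K[1,2]-K[1,1]*c[...,1]*s).astype('f4')
def polar(im,T,c,yaw,z=.048):
    "columns: angle ccw from the index direction, -180..180 deg, 2 px/deg; rows: radius 60..20 mm, 4 px/mm"
    al=np.radians(np.arange(-180,180,.5)); r=np.arange(60,20,-.25)/1e3
    A,Rr=np.meshgrid(al+np.pi+yaw,r); P=np.stack([c[0]+Rr*np.cos(A),c[1]+Rr*np.sin(A),np.full(A.shape,z)],-1)
    return cv2.remap(im,*wpix(T,P),cv2.INTER_CUBIC)
E
python3 - <<'E'
from h import *
im=cv2.imread("pics/dial.png"); T=np.load("pics/dial.png.npy")
print("index",onz("wrist",T,321.9,163.6,.045))
# disc centre: white-disc edge points read from the picture (left, right, top) at z=.048
u=lambda x,y:onz("wrist",T,190+x/2.4,100+y/2.4,.048)[:2]
A=np.array([u(208,275),u(424,275),u(316,176),u(236,203),u(397,203)]); S=np.c_[2*A,np.ones(5)]; s=np.linalg.lstsq(S,(A**2).sum(1),rcond=None)[0]
print("disc",s[:2],"r",np.sqrt(s[2]+s[0]**2+s[1]**2))
p=polar(im,T,s[:2],-.05)
for a in range(0,720,20): p[:6 if a%60 else 14,a]=(0,255,0)
p[:30,360]=(0,0,255); cv2.imwrite("pics/p1.png",cv2.resize(p,None,fx=1,fy=2))
E
```

```text
index [0.39678547 0.2688809  0.045     ]
disc [0.4540243  0.26603237] r 0.04909908325186918
```

View pics/p1.png

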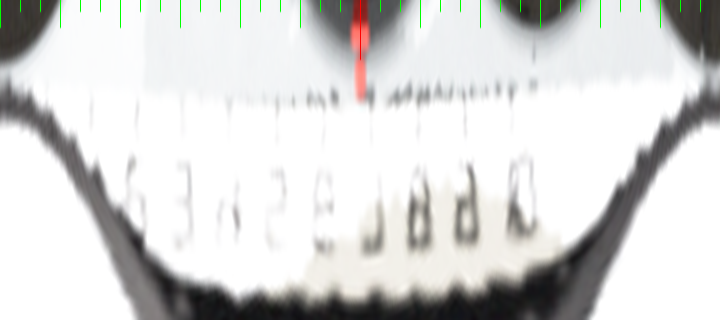

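```bash
cat >> h.py <<'E'
def turn(a0,a1,c=(.455,.264)):
    p=np.array([*c,.064]); move_pose(p+[0,0,.1],down(a0)); movel(p,down(a0),v=.1,until_force=10)
    command_gripper(0); print("grip",get_grip_width()*.088,get_tcp_pos(),get_ft_force())
    n=int(abs(a1-a0)/.25)+1
    for a in np.linspace(a0,a1,n+1)[1:]: move_pose(p,down(a)); 
    print("torque",get_ft_torque(),get_ft_force()); command_gripper(1); movel(p+[0,0,.1],down(a1),v=.1)
E
python3 - <<'E'
from h import *
turn(-.95,1.0)
move_pose([.42,.263,.20],down(-.05)); im,T=snap("wrist","dial2.png"); print(get_time())
p=polar(im[:,:,::-1].copy(),T,(.454,.265),-.05); p[:8,360]=(0,255,0); q=cv2.resize(im[100:300,190:440,::-1],None,fx=1.6,fy=1.6)
p=cv2.resize(p,None,fx=1,fy=1.6); q=cv2.copyMakeBorder(q,0,0,0,320,cv2.BORDER_CONSTANT)
cv2.imwrite("pics/p2.png",np.vstack([p,q]))
E
```

```text
grip 0.049886997424663605 [0.45579441 0.26450594 0.06416972] [ 2.24240013  2.88627648 -2.02530819]
torque [ 3.57445172  0.41787134 -0.12583284] [-1.44057701 20.99226668 -6.32996074]
62.4833
```

View pics/p2.png

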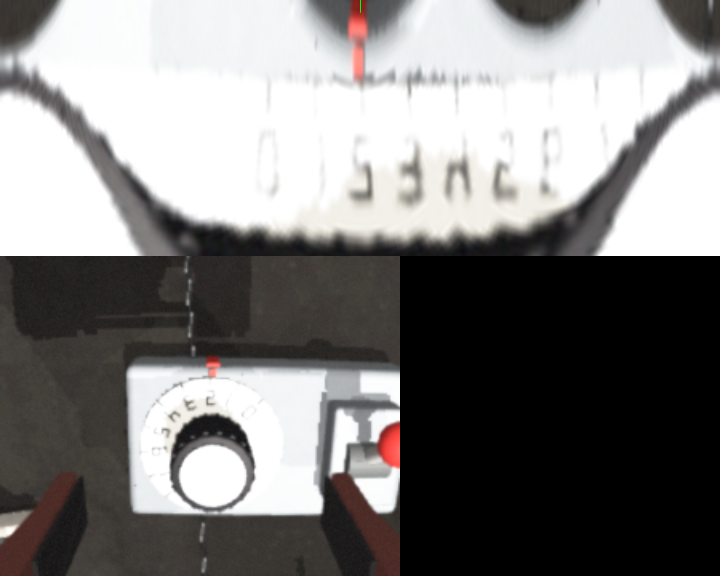

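```bash
python3 - <<'E'
from h import *
f=np.array([np.cos(-.05),np.sin(-.05),0]); q=down(-.05); b=np.array([.431,.3697,.112])
command_gripper(0)
move_pose(b-.05*f+[0,0,.1],q); print(movel(b-.05*f,q,v=.1,until_force=8))
print(movel(b+.06*f,q,v=.04,until_force=22),get_tcp_pos(),get_ft_force())
movel(get_tcp_pos()-.02*f,q); movel(get_tcp_pos()+[0,0,.15],q); command_gripper(1)
move_pose([.35,-.25,.40],down(0)); im,T=snap("top","t6.png"); im2,_=snap("scene","s6.png"); print(get_time())
print("red",blobs(im,0,5,150,120,15)); print(blobs(im2,0,5,170,120,15))
a=cv2.resize(im[130:290,200:460],None,fx=2,fy=2); b=im2[120:320,180:460]
b=cv2.copyMakeBorder(b,0,120,0,0,cv2.BORDER_CONSTANT); cv2.imwrite("pics/c7.png",np.hstack([a,b])[:,:,::-1])
E
```

```text
False
True [0.46584683 0.36719597 0.11111669] [-2.61597794  1.30197952  1.38462986]
72.6583
red [([230.0, 226.4], [227, 223, 7, 8, 44])]
[([222.9, 206.1], [217, 203, 13, 6, 33]), ([286.0, 213.2], [284, 211, 5, 5, 21]), ([279.0, 233.6], [273, 228, 12, 11, 84]), ([203.6, 256.4], [202, 252, 5, 9, 31])]
```

View pics/c7.png

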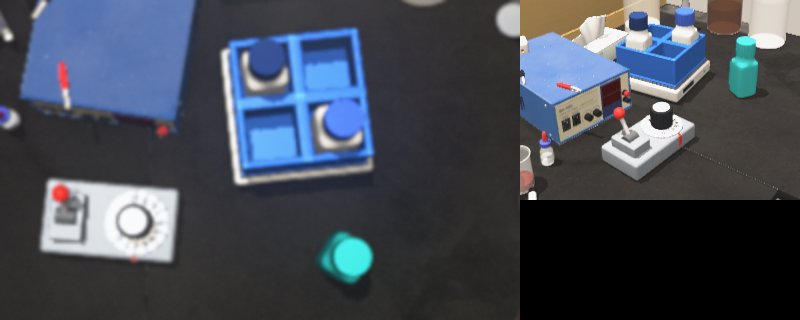

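The picture shows both tubs upright in diagonal cells. The lever is back at its stop: the ball is at (230.0, 226.4), about 20 px from its off position, which is roughly 57 mm. The turquoise bottle has not moved.

```bash
python3 -c "
from station import *
print(job_done())"
```

```text
the job is handed in; nothing more can be done
None
```

The job is handed in at about 73 s: I threw the lever off against its stop, stood the two blue-capped tubs I found in the crate, turned the scale to 2 in its click stop, then threw the lever fully back.

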